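# Free the compass turntable for a reading

### The arm

A 7-joint arm with a two-finger parallel gripper is mounted at the origin on the work surface. World frame = base frame: x ahead of the robot, y to its left, z up, the work surface at z = 0. Lengths are in m, angles in rad, forces in N, time in s.
With the tool pointing down it reaches from about 0.425 to 0.925 m from the base axis. Payload 6.8 kg.
Tool frame: the origin (TCP) lies between the finger pads; the fingertips stand 22 mm ahead of it and the grasp point (between the pads) lies 3 mm ahead of it (bot.tip_reach is the distance from the TCP to the fingertips, in m); z points along the fingers, x is the direction in which the jaws open and shut, and the axes are right-handed (so a half turn about z gives the same grasp; the last joint's range is limited). The gripper opens to 85 mm and grips with 20 to 120 N. Pads are 22 mm wide; open, the fingers measure 114 mm over their backs; the gripper's body (76 mm by 85 mm) begins 54 mm behind the grasp point. The pads swing forward as they close: fully open they stand 13 mm farther back than shut.
Start: joints at [1.051, 0.477, 0.022, 1.555, -0.011, 1.109, -0.083], TCP at [0.27, -0.619, 0.253] pointing down, gripper open.
Joint ranges: [-2.96, 2.96], [-0.34, 2.1], [-1.41, 1.46], [0.24, 2.44], [-1.37, 4.51], [0.17, 1.92], [-2.96, 2.96]. Speed limits (rad/s): [2.39, 2.39, 3.14, 3.14, 3.14, 3.14, 3.14].

### API

Orientations are given as a unit quaternion [w, x, y, z].
In Python, from station import bot gives the robot as it stands.
- The arm moves only by the tool step_arm, never from a script. Its argument "targets" is a list of rows, each a list of 5 numbers: the shift along the tool's x, y, z in mm, then the turn about the tool's z in degrees, then the closure, from 0 (fully open) to 1 (shut). In form: [[dx, dy, dz, spin, jaw], ...]. A call has 1 to 20 rows; each row is the pose to reach, as a shift and turn from the pose commanded when the call began, along the tool's axes at that moment; what a row does not reach only later rows make up. A row lasts 1/12 s, in which the tool goes at most 41.7 mm and 7.16 degrees, less where a joint would pass 70% of its speed; a pose out of reach is approached as far as the arm can. A call with a gripper value outside its range is refused whole. The fingers move at their own pace and stop on an object; "newtons" is the grip in N (left out, the last holds). Time passes only in rows, so rows that repeat a pose let the fingers close. It gives the time, the measured TCP pose, the force and the opening at its end, in the units of the state.
- bot.get_obs(): the state, without advancing time (a new reading comes with each control period).
- bot.read_camera(name): name is "scene" or "top" or "wrist"; returns a dict with "frame" (420x560x3 uint8, red, green, blue), "z_map" (420x560 float32, m along the optical axis (not along the pixel's ray), 0 where there is no reading), "fov_y" (degrees; the focal length in pixels is half the picture's height over the tangent of half this angle, whatever the lens; pixels are square), "cx", "cy" (the principal point, pixels), "distortion" ([k1, k2, p1, p2, k3] as OpenCV has them; the pictures are not rectified), "R" (3x3) and "t" (3): a world point X has camera coordinates R X + t. Camera axes: x right, y down, z forward; pixel columns grow to the right and rows downward; lengths in m; the calibration is good to about 2 mm. A picture is of the moment at which its call begins.
- bot.hand_in(): hands the job in, once; it reports no verdict.
The state is a dict: "t": time; "q": joint angles; "joint_vel": joint speeds; "joint_torque": joint torques, N m; "eef_pos": TCP position; "tool_rot": TCP orientation; "contact_force": force on the tool from outside, world axes, zero at the start; "torque": the same for the moment, N m; "gripper_width": opening from 0.0 (shut) to 1.0 (fully open).
Only numpy, scipy, OpenCV 4.12 (cv2) and the standard library are available. Lean on these libraries where they do the work, as an engineer would, in place of code of your own. Each camera call takes 0.05 s, during which the arm holds its last target.

### The job

The adjuster is about to take a reading and chalk it up. Take the slate out of its wooden rack and lean it against the brass rail rest, standing on the bench the same way up and let go; then push the red sprung idler arm by its black post away from the turntable, past its ratchet click, and keep it there so the compass can swing free. It does not latch, so finish while still holding the arm back; leave the two iron spheres and everything else on the bench where they are.

Things in the scene. Friction and masses are not known exactly. Their poses are not given: they have to be found in the camera images.
- fixture: Grey base plate fixed to the bench (300 x 262 mm, 12 mm thick) that carries the turntable and its sprung idler arm. Origin: at bench height on the vertical pivot axis of the arm; z up; x points from the pivot to the post while the arm is at rest. The plate spans x -50..250, y -147..115 mm.
- bowl_top (a point): Top centre of the green glass compass bowl on the turntable, 89 mm above the bench, at x 100, y -81 mm in the fixture's frame. Bowl radius 47 mm over its brass rim; turntable radius 50 mm, top 40 mm above the bench. All fixed to the plate.
- pawl_block (a point): Top centre of the steel guide block of the pawl (34 x 30 mm, top 48 mm above the bench, the pawl's pin sticks up to 56 mm), 232 mm from the pivot at 0.38 rad from the fixture's x towards its y.
- tensioner (a joint): Angle (rad) of the red idler arm: 0 at rest against the turntable, grows swinging anticlockwise from above (fixture x towards y); stop 0.62. Bar top 42 mm above bench; post 170 mm from pivot. Spring pushes back to 0: 7 N at the post at 0, 12 N at the stop, 3 N more riding over the pawl at 0.33 to 0.43. Past the click from 0.44 (thin red line on plate) to the stop. Does not latch.
- pawl (a joint): Travel (m) of the brass pawl slider: 0 at rest, up to about 0.005 while the arm's nose rides over it, 0 again after the click.
- post_top (a point): Centre of the top of the arm's upright black round post (22 mm diameter, 88 mm long, top 130 mm above the bench). It moves with the arm.
- slate: Loose writing slate: dark panel in a pale wooden frame, 10 mm thick (its x) by 130 mm wide (its y) by 160 mm tall (its z), about 0.3 kg, both faces alike. Origin: centre of its underside. It starts upright in the rack, its underside 12 mm above the bench; its top edge can be pinched across the 10 mm.
- rack: Dark wooden slot block fixed to the bench, 60 x 160 mm, 42 mm high. Origin: centre of its underside; the 14 mm wide slot runs along its y and its floor is 12 mm above the bench; open above.
- rest: Brass rail rest fixed to the bench: a round bar 14 mm in diameter along its y, its axis 80 mm above the bench, on two 14 mm posts at y +-85 mm, with an 8 mm thick foot strip 30 x 190 mm beneath. Origin: centre of its underside, right below the bar. The slate may lean on it from either side.
- sphere_a: Black iron corrector sphere, 90 mm across, on a brass foot, 97 mm high; bystander. Origin: centre of its underside.
- sphere_b: The other iron corrector sphere, alike; bystander.
Not all that is in view belongs to the job. Of the things that look like the rack, the middle-sized one is meant.

How it is judged:
On the way, in this order (a step that is already met when the one before it is completed fails the run):
1. the slate leans on the rest, foot on the bench, let go (angle between slate's own z axis and vertical between 0.12 and 0.7 rad and height (world z) of slate below 0.009 m and contact force between slate and rest above 0.1 N and contact force between slate and the fingers below 0.05 N and contact force between slate and the arm below 0.05 N and contact force between slate and fixture below 0.05 N and contact force between slate and rack below 0.05 N and linear speed of slate below 0.02 m/s), for 0.3 s.
2. the idler arm is pushed back past its click (value of joint tensioner above 0.44 rad and contact force between any of the fingers, the arm and fixture above 3 N), for 0.2 s.
At the end, for the whole second after the job is handed in: The slate leans against the rail rest with its foot on the bench (within 9 mm), tilted 0.12 to 0.70 rad from upright, at rest and touched by neither robot, rack nor fixture; and the robot holds the idler arm beyond 0.44 rad, pressing on it with more than 3 N, through the last second (all of step 1 and all of step 2); the arm keeps its last pose, push and grip.
It fails at once if the first iron sphere is shifted by more than 30 mm or tipped (distance of sphere_a from where it was at the start of the episode above 0.03 m or angle between sphere_a's own z axis and vertical above 0.5 rad).
It fails at once if the second iron sphere is shifted by more than 30 mm or tipped (distance of sphere_b from where it was at the start of the episode above 0.03 m or angle between sphere_b's own z axis and vertical above 0.5 rad).
It also fails if it takes over 51 s, if anything falls off the work surface, if the arm or the gripper's body presses on something with over 40 N, if the wrist force passes 120 N, or if a joint passes its speed limit or range.

## Working session

There is one attempt and no reset: what is moved stays moved. The work goes in short steps, Python scripts to look and compute and a tool call to move; the robot and the scene stay as the last step left them, time stands still between calls to the robot, and variables do not carry over. Pictures are saved under pics/ and viewed, and the job is handed in when it is done.

Besides the shell and the picture viewer there is one more tool, called as name(argument=value, ...), one argument or row to a line, values as JSON. step_arm: Moves the arm, as the interface text tells. Its arguments: {"type":"object","properties":{"targets":{"type":"array"},"newtons":{"type":"number"}},"required":["targets"]}

```bash
mkdir -p pics; ls
cat > h.py <<'E'
from station import bot
import numpy as np, cv2, pickle
def grab(n):
    c=bot.read_camera(n); pickle.dump(c,open(f'{n}.pkl','wb')); return c
def load(n): return pickle.load(open(f'{n}.pkl','rb'))
def K(c):
    f=c['frame'].shape[0]/2/np.tan(np.radians(c['fov_y'])/2)
    return np.array([[f,0,c['cx']],[0,f,c['cy']],[0,0,1.]])
def ray(c,u,v):
    p=cv2.undistortPoints(np.array([[[u,v]]],float),K(c),np.array(c['distortion'],float))[0,0]
    return np.array([p[0],p[1],1.])
def at_z(c,u,v,z):
    R=np.array(c['R']);t=np.array(c['t']);d=R.T@ray(c,u,v);o=-R.T@t
    return o+d*(z-o[2])/d[2]
def at_depth(c,u,v):
    R=np.array(c['R']);t=np.array(c['t']);return R.T@(ray(c,u,v)*c['z_map'][int(round(v)),int(round(u))]-t)
def proj(c,X):
    R=np.array(c['R']);r,_=cv2.Rodrigues(R)
    return cv2.projectPoints(np.array(X,float).reshape(-1,1,3),r,np.array(c['t'],float),K(c),np.array(c['distortion'],float))[0][:,0]
def save(im,n): cv2.imwrite(f'pics/{n}.png',im[:,:,::-1])
E
python3 - <<'E'
from h import *
for n in ['scene','top','wrist']:
    c=grab(n); save(c['frame'],n+'0'); R=np.array(c['R']);print(n,-R.T@np.array(c['t']),c['fov_y'],c['distortion'])
print(bot.get_obs(),bot.tip_reach)
E
```

```text
pics
scene [1.69716584 0.29091558 1.11428876] 45.42198692447491 [-0.1613085  0.         0.         0.         0.       ]
top [0.4087371  0.05490543 1.11828949] 53.790245384108346 [-0.11029926  0.          0.          0.          0.        ]
wrist [ 0.34449108 -0.586242    0.37393918] 63.80351452169989 [-0.03009864  0.          0.          0.          0.        ]
{'t': 0.15, 'q': array([ 1.05088019,  0.47764737,  0.02235154,  1.55618346, -0.0115065 ,
        1.10934354, -0.08309602]), 'joint_vel': array([-8.28796922e-04, -2.07256874e-03,  1.04257382e-03, -2.85585942e-03,
        5.42316366e-05,  2.12643232e-03, -1.00398672e-03]), 'joint_torque': array([ 4.26752595e-03, -5.96927011e+01,  1.61098894e+00, -2.81488198e+01,
        1.26815515e-02,  6.60507765e-03,  1.40605360e-05]), 'eef_pos': array([ 0.2700116 , -0.61818121,  0.25254151]), 'tool_rot': array([-3.55480737e-04,  8.36745856e-01, -5.47590946e-01, -6.33903601e-04]), 'contact_force': array([ 0.46523196, -0.35322318,  0.30113717]), 'torque': array([ 0.02174596,  0.00113513, -0.05771398]), 'gripper_width': 1.0007434668691741} 0.022
```

View pics/scene0.png

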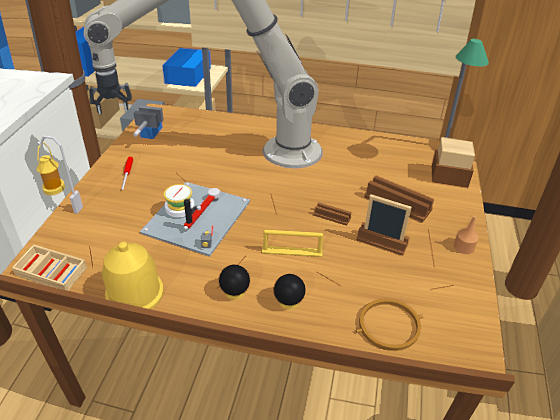

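View pics/top0.png

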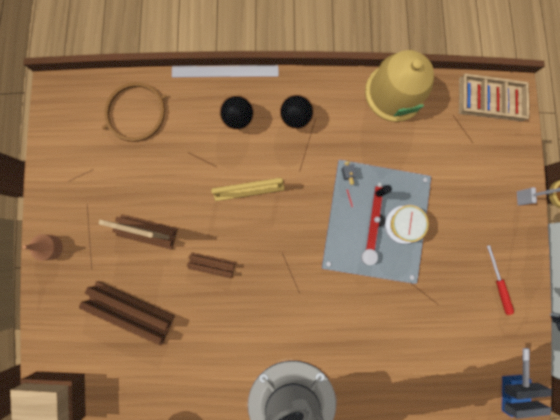

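View pics/wrist0.png

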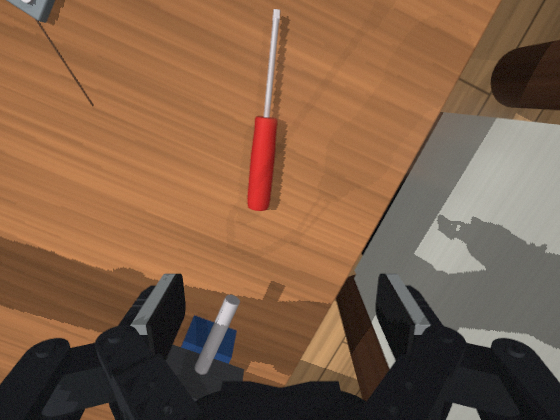

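The scene view shows the slate in the middle-sized rack at (387,222), the rest at (293,242), the fixture at (195,215) and the spheres at (234,280) and (290,290). In the top view the rack is at (146,232), the rest at (248,190), the post at (379,220) and the pivot at (371,257). I'll enlarge these.

Run:
```python
from h import *
c=load('top');f=c['frame']
a=cv2.resize(f[160:280,80:300],None,fx=3.6,fy=3.6,interpolation=cv2.INTER_CUBIC);save(a,'t_a')
b=cv2.resize(f[150:290,310:450],None,fx=4.2,fy=4.2,interpolation=cv2.INTER_CUBIC);save(b,'t_b')
c=load('scene');f=c['frame']
a=cv2.resize(f[165:275,240:440],None,fx=4,fy=4,interpolation=cv2.INTER_CUBIC);save(a,'s_a')
a=cv2.resize(f[165:265,130:260],None,fx=6,fy=6,interpolation=cv2.INTER_CUBIC);save(a,'s_b')
```

```text
(no output)
```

View pics/t_a.png

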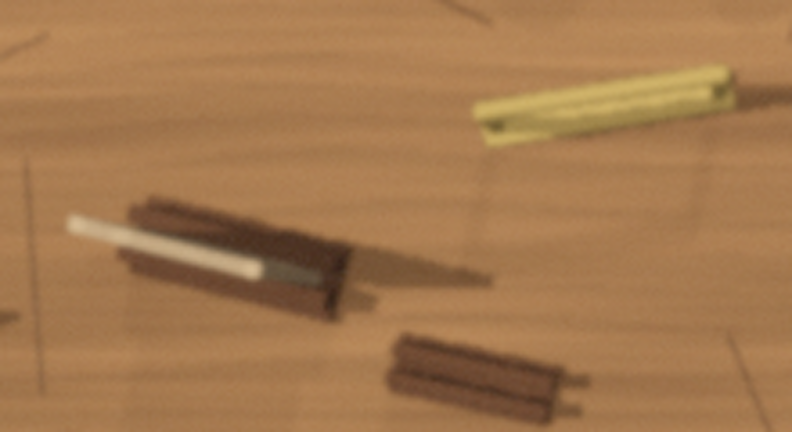

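View pics/t_b.png

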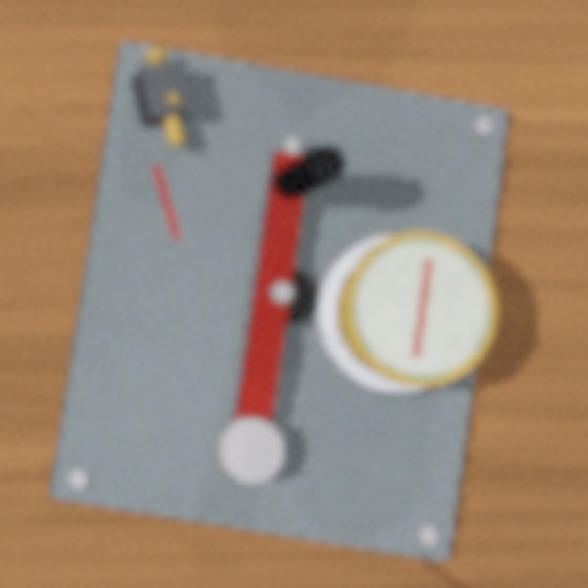

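View pics/s_a.png

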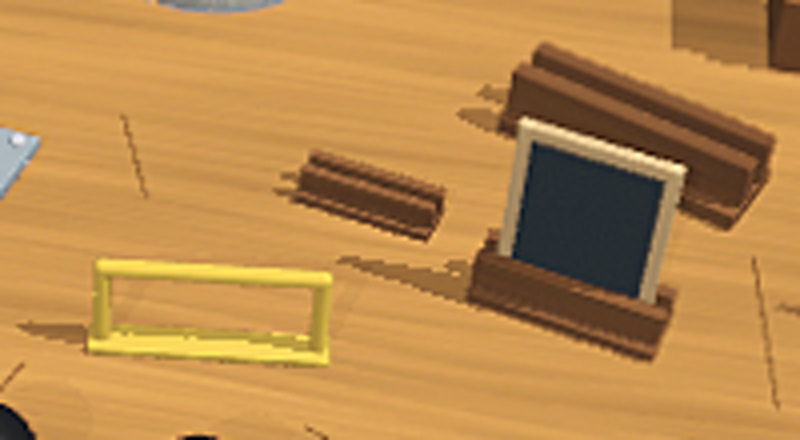

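View pics/s_b.png

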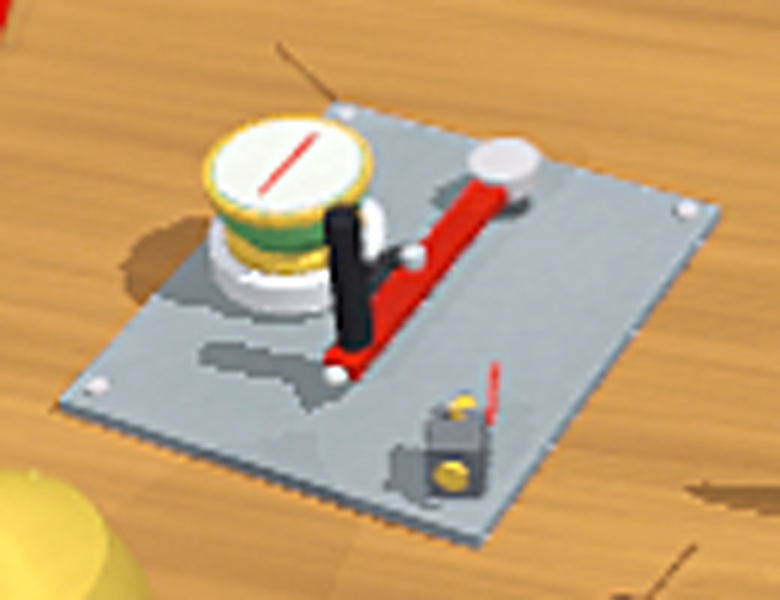

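Run:
```python
from h import *
c=load('top')
A=lambda x,y,z:at_z(c,80+(x+.5)/3.6-.5,160+(y+.5)/3.6-.5,z)
B=lambda x,y,z:at_z(c,310+(x+.5)/4.2-.5,150+(y+.5)/4.2-.5,z)
np.set_printoptions(precision=4,suppress=True)
s1,s2=A(69,224,.172),A(263,269,.172);print('slate',s1,s2,(s1+s2)/2,np.linalg.norm(s1-s2),np.degrees(np.arctan2(*(s1-s2)[:2])))
r1,r2=A(473,112,.08),A(733,74,.08);print('rest',r1,r2,(r1+r2)/2,np.linalg.norm(r1-r2),np.degrees(np.arctan2(*(r1-r2)[:2])))
C=[B(122,42,.012),B(510,108,.012),B(450,557,.012),B(52,497,.012)];print(np.array(C),[np.linalg.norm(C[i]-C[(i+1)%4]) for i in range(4)])
print('post',B(323,163,.13),'bowl',B(427,307,.089))
# fixture frame
loc=np.array([[250,115],[250,-147],[-50,-147],[-50,115]])/1e3
P=np.array(C)[:,:2]
lc=loc-loc.mean(0);pc=P-P.mean(0)
U,S,V=np.linalg.svd(lc.T@pc);Rm=(U@V).T
o=P.mean(0)-Rm@loc.mean(0);print('fix',o,np.degrees(np.arctan2(Rm[1,0],Rm[0,0])),np.linalg.det(Rm))
for n,l in dict(post=(.17,0),bowl=(.1,-.081),pawl=(.232*np.cos(.38),.232*np.sin(.38)),p44=(.17*np.cos(.5),.17*np.sin(.5))).items(): print(n,o+Rm@np.array(l))
s=load('scene')
print(proj(s,[s1,s2,r1,r2]))
# depth check
for u,v in [(246,189),(400,193)]: print(at_depth(c,u,v))
for nm,(u,v) in dict(sl=(387,196),ra=(372,233),bar=(293,233)).items(): print(nm,at_depth(s,u,v))
```

```text
slate [0.4763 0.4516 0.172 ] [0.447  0.3236 0.172 ] [0.4617 0.3876 0.172 ] 0.13126384589426873 12.905413227820434
rest [0.5604 0.2029 0.08  ] [0.5865 0.0199 0.08  ] [0.5735 0.1114 0.08  ] 0.18482755602647816 -8.11900437130259
[[ 0.6548 -0.1345  0.012 ]
 [ 0.6118 -0.3929  0.012 ]
 [ 0.3189 -0.3418  0.012 ]
 [ 0.3613 -0.0838  0.012 ]] [np.float64(0.2619403367548678), np.float64(0.297304639063062), np.float64(0.2614752479977867), np.float64(0.2978592069599859)]
post [ 0.5573 -0.2308  0.13  ] bowl [ 0.4756 -0.3043  0.089 ]
fix [ 0.3908 -0.2057] -9.646101680395748 0.9999999999999999
post [ 0.5584 -0.2342]
bowl [ 0.4758 -0.3023]
pawl [ 0.6177 -0.157 ]
p44 [ 0.5516 -0.1504]
[[410.5469 207.1122]
 [369.2436 195.0255]
 [323.0183 235.1156]
 [262.7734 231.262 ]]
[0.5748 0.1184 0.0105]
[ 0.5622 -0.3018  0.0136]
sl [0.2669 0.3901 0.0435]
ra [0.4748 0.3518 0.0443]
bar [0.5762 0.1123 0.0834]
```

step_arm(
  targets=[
    [-467, -476, 0, -53.5, 0],
    [-467, -476, 0, -53.5, 0],
    [-467, -476, 0, -53.5, 0],
    [-467, -476, 0, -53.5, 0],
    [-467, -476, 0, -53.5, 0],
    [-467, -476, 0, -53.5, 0],
    [-467, -476, 0, -53.5, 0],
    [-467, -476, 0, -53.5, 0],
    [-467, -476, 0, -53.5, 0],
    [-467, -476, 0, -53.5, 0],
    [-467, -476, 0, -53.5, 0],
    [-467, -476, 0, -53.5, 0],
    [-467, -476, 0, -53.5, 0],
    [-467, -476, 0, -53.5, 0],
    [-467, -476, 0, -53.5, 0],
    [-467, -476, 0, -53.5, 0],
    [-467, -476, 0, -53.5, 0],
  ],
)

```text
t: 1.57
eef_pos: [0.5215, 0.0095, 0.254]
tool_rot: [-0.003, 0.994, -0.107, 0.001]
contact_force: [0.3, 0.2, 1.0]
gripper_width: 0.995
```

```bash
cat >> h.py <<'E'
from scipy.spatial.transform import Rotation as Ro
np.set_printoptions(precision=4,suppress=True)
def st():
    o=bot.get_obs();q=o['tool_rot'];R=Ro.from_quat([q[1],q[2],q[3],q[0]]).as_matrix();return o,R
def to(x,y,z,xang=None):
    o,R=st();d=R.T@(np.array([x,y,z])-o['eef_pos'])*1000
    a=np.degrees(np.arctan2(R[1,0],R[0,0]))
    print('t',o['t'],'pos',o['eef_pos'],'xang',a,'q',o['q'],'F',o['contact_force'],'w',o['gripper_width'])
    sp=None if xang is None else -((xang-a+90)%180-90)
    print('delta mm',d,'spin',sp)
E
python3 -c "
from h import *
to(.4617,.3876,.24,-12.9)"
```

```text
t 1.5667 pos [0.5215 0.0095 0.254 ] xang -12.255874135838237 q [ 0.3065  0.2666 -0.5198  1.8924  0.1492  1.0176 -0.4902] F [0.3427 0.2486 0.9629] w 0.9953247659589348
delta mm [-138.7104 -356.707    15.7611] spin 0.6441258641617651
```

step_arm(
  targets=[
    [-143, -364, 0, 0, 0],
    [-143, -364, 0, 0, 0],
    [-143, -364, 0, 0, 0],
    [-143, -364, 0, 0, 0],
    [-143, -364, 0, 0, 0],
    [-143, -364, 0, 0, 0],
    [-143, -364, 0, 0, 0],
    [-143, -364, 0, 0, 0],
    [-143, -364, 0, 0, 0],
    [-143, -364, 0, 0, 0],
    [-143, -364, 0, 0, 0],
    [-143, -364, 0, 0, 0],
    [-143, -364, 0, 0, 0],
    [-143, -364, 0, 0, 0],
  ],
)

```text
t: 2.73
eef_pos: [0.4623, 0.3846, 0.253]
tool_rot: [0.001, 0.994, -0.114, 0.0]
contact_force: [0.4, 0.8, -0.5]
gripper_width: 0.998
```

```bash
python3 -c "
from h import *
c=grab('wrist');save(c['frame'],'w1')
to(.4617,.3876,.158,-12.9)
"
```

```text
t 2.7833 pos [0.4623 0.3848 0.2532] xang -13.0582977242903 q [-0.3139  0.4299 -0.6396  1.7038  0.2836  1.1026 -1.2673] F [-0.2038  0.4461  0.6982] w 1.001061713912413
delta mm [-1.3254 -2.7167 95.1669] spin -0.15829772429029276
```

View pics/w1.png

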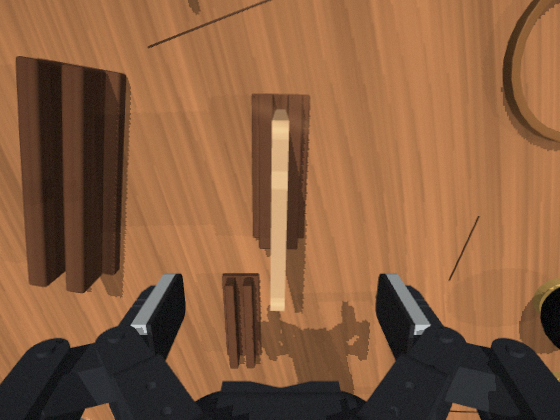

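The slate's top edge runs from (277,308) to (281,117), centred between the jaws (182 and 378). I'll refine it using this view.

```bash
python3 -c "
from h import *
c=load('wrist')
a=at_z(c,277,309,.172);b=at_z(c,281,118,.172);print(a,b,(a+b)/2,np.linalg.norm(a-b),np.degrees(np.arctan2(*(b-a)[:2])))
print(at_depth(c,278,250),at_depth(c,280,140))
"
```

```text
[0.4455 0.3249 0.172 ] [0.4778 0.4514 0.172 ] [0.4616 0.3882 0.172 ] 0.13052608078352304 14.295984819062053
[0.4568 0.3696 0.1723] [0.4743 0.4392 0.1719]
```

step_arm(
  targets=[
    [-1, -3, 30, 1, 0],
    [-1, -3, 60, 1, 0],
    [-1, -3, 80, 1, 0],
    [-1, -3, 95, 1, 0],
    [-1, -3, 95, 1, 0],
    [-1, -3, 95, 1, 0.5],
    [-1, -3, 95, 1, 1],
    [-1, -3, 95, 1, 1],
    [-1, -3, 95, 1, 1],
    [-1, -3, 95, 1, 1],
    [-1, -3, 95, 1, 1],
    [-1, -3, 95, 1, 1],
    [-1, -3, 95, 1, 1],
    [-1, -3, 95, 1, 1],
    [-1, -3, 95, 1, 1],
    [-1, -3, 95, 1, 1],
  ],
  newtons=50,
)

```text
t: 4.12
eef_pos: [0.4615, 0.3902, 0.159]
tool_rot: [-0.0, 0.993, -0.121, 0.0]
contact_force: [0.3, -0.1, 5.7]
gripper_width: 0.113
```

step_arm(
  targets=[
    [0, 0, -15, 0, 1],
    [0, 0, -40, 0, 1],
    [0, 0, -70, 0, 1],
    [0, 0, -100, 0, 1],
    [0, 0, -110, 0, 1],
    [0, 0, -110, 0, 1],
    [0, 0, -110, 0, 1],
  ],
)

```text
t: 4.7
eef_pos: [0.4607, 0.3891, 0.267]
tool_rot: [0.001, 0.993, -0.121, -0.0]
contact_force: [-0.3, -0.1, -3.8]
gripper_width: 0.106
```

```bash
python3 -c "
from h import *
# rest normal pointing +x: (0.990,0.141) at 8.1 deg ; slate centre 31mm on -x side
n=np.array([np.cos(np.radians(8.1)),np.sin(np.radians(8.1))]);p=np.array([.5735,.1114])-.031*n;print(p)
to(*p,.270,8.1)
for n in ['scene','wrist']: save(grab(n)['frame'],n+'2')
"
```

```text
[0.5428 0.107 ]
t 4.7 pos [0.4607 0.3891 0.267 ] xang -13.90724146737015 q [-0.319   0.4202 -0.6422  1.684   0.2736  1.1304 -1.2804] F [-0.3067 -0.1163 -3.824 ] w 0.10626782175814985
delta mm [147.4767 254.0922  -2.7389] spin -22.00724146737015
```

View pics/scene2.png

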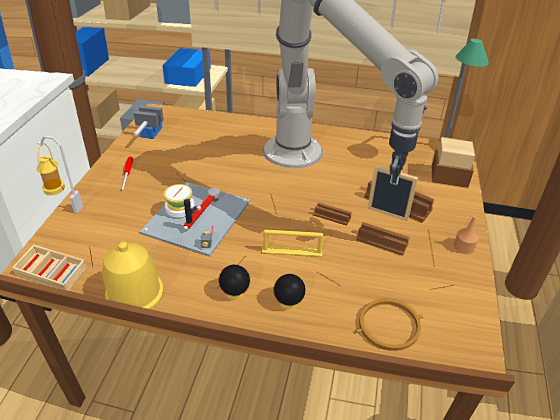

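View pics/wrist2.png

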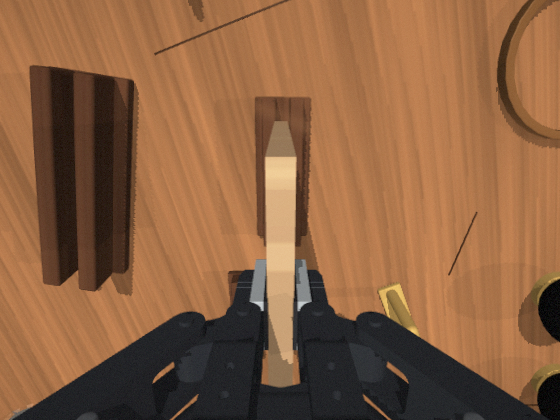

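The slate is out of the rack and held upright: in the scene view it is at (392,197) above the empty slot at (383,237). Next I'll carry it to the robot side of the rest.

step_arm(
  targets=[
    [12, 20, 0, -2, 1],
    [36, 62, 0, -5, 1],
    [60, 104, 0, -9, 1],
    [84, 146, 0, -13, 1],
    [108, 188, 0, -17, 1],
    [128, 222, 0, -20, 1],
    [141, 244, 0, -22, 1],
    [147, 254, 0, -22, 1],
    [147, 254, 0, -22, 1],
    [147, 254, 0, -22, 1],
    [147, 254, 0, -22, 1],
    [147, 254, 0, -22, 1],
  ],
)

```text
t: 5.8
eef_pos: [0.5418, 0.1096, 0.2675]
tool_rot: [-0.0, 0.997, 0.072, -0.001]
contact_force: [-0.8, 0.9, -4.0]
gripper_width: 0.114
```

```bash
python3 -c "
from h import *
to(.5428,.107,.147,8.1)
for n in ['top','wrist']: save(grab(n)['frame'],n+'3')
c=load('top');save(cv2.resize(c['frame'][140:260,170:310],None,fx=5,fy=5,interpolation=cv2.INTER_CUBIC),'top3c')
"
```

```text
t 5.8 pos [0.5418 0.1096 0.2675] xang 8.248164607088288 q [ 0.2139  0.3317 -0.6481  1.7991  0.2227  1.0861 -0.3688] F [-0.8285  0.8938 -4.0211] w 0.11412921977800812
delta mm [  0.7479   2.8354 120.539 ] spin 0.14816460708829027
```

View pics/top3c.png

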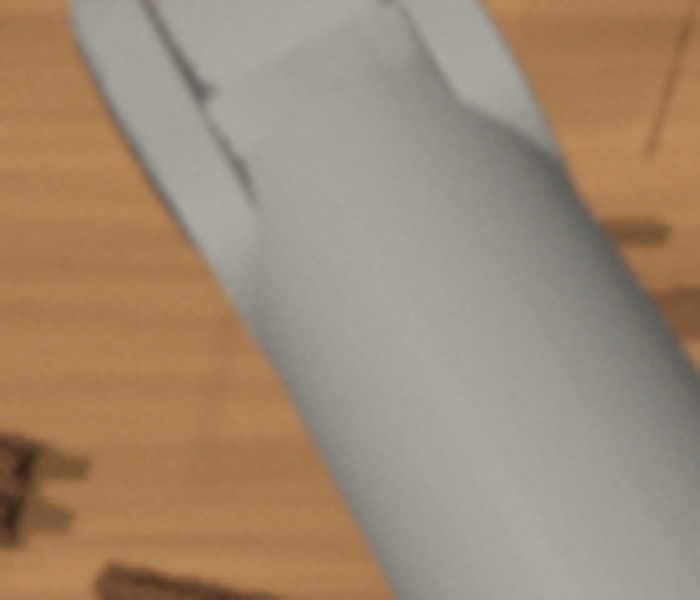

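View pics/wrist3.png

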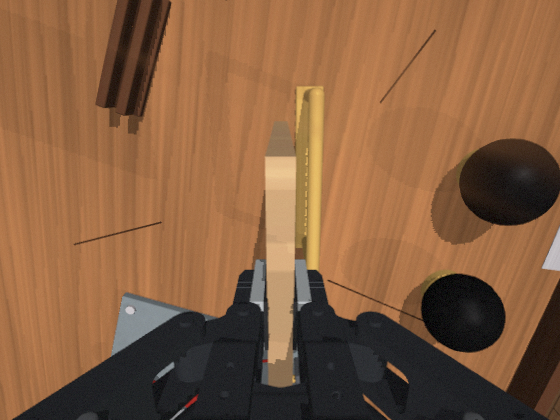

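The top view is blocked by the arm. The wrist view shows the rail parallel to the slate on its +x side, its axis running from about (316,92) to (313,268).

```bash
python3 -c "
from h import *
c=load('wrist')
a=at_z(c,316,95,.08);b=at_z(c,313,265,.08)
o,R=st()
for p in (a,b): print(p, R.T@(p-o['eef_pos'])*1000)
for u,v in((316,120),(314,220),(281,200)): 
  p=at_depth(c,u,v);print(p,R.T@(p-o['eef_pos'])*1000)
"
```

```text
[0.5601 0.1951 0.08  ] [ 30.1596 -82.0217 188.038 ]
[0.5862 0.0316 0.08  ] [ 32.4834  83.5049 187.9585]
[0.563  0.1746 0.0876] [ 30.0424 -61.2984 180.445 ]
[0.5774 0.083  0.0875] [ 31.1443  31.4273 180.4694]
[0.5345 0.1573 0.2817] [ -0.7517 -48.3711 -13.7119]
```

step_arm(
  targets=[
    [0, 3, 25, 0, 1],
    [0, 3, 60, 0, 1],
    [0, 3, 90, 0, 1],
    [0, 3, 108, 0, 1],
    [0, 3, 115, 0, 1],
    [0, 3, 117, 0, 1],
    [0, 3, 117, 0, 1],
    [0, 3, 117, 0, 1],
  ],
)

```text
t: 6.57
eef_pos: [0.5442, 0.1057, 0.1528]
tool_rot: [-0.0, 0.997, 0.071, 0.001]
contact_force: [0.2, 0.3, -3.3]
gripper_width: 0.113
```

step_arm(
  targets=[
    [0, 0, 2, 0, 1],
    [0, 0, 2, 0, 1],
    [0, 0, 2, 0, 1],
  ],
)

```text
t: 6.82
eef_pos: [0.5436, 0.105, 0.1501]
tool_rot: [0.0, 0.998, 0.071, 0.001]
contact_force: [-0.1, -0.7, -3.4]
gripper_width: 0.112
```

step_arm(
  targets=[
    [0, 0, 2, 0, 1],
    [0, 0, 2, 0, 1],
    [0, 0, 2, 0, 1],
  ],
)

```text
t: 7.07
eef_pos: [0.5431, 0.1049, 0.1473]
tool_rot: [0.0, 0.998, 0.071, -0.0]
contact_force: [-0.3, 0.0, -3.8]
gripper_width: 0.112
```

step_arm(
  targets=[
    [0, 0, 2, 0, 1],
    [0, 0, 2, 0, 1],
    [0, 0, 2, 0, 1],
  ],
)

```text
t: 7.32
eef_pos: [0.5438, 0.1049, 0.1469]
tool_rot: [0.0, 0.998, 0.07, 0.001]
contact_force: [-2.7, -2.7, 10.2]
gripper_width: 0.107
```

Foot is on the bench. I'll ease the jaws open to about 24 mm.

step_arm(
  targets=[
    [0, 0, -1, 0, 1],
    [0, 0, -1, 0, 0.82],
    [0, 0, -1, 0, 0.78],
    [0, 0, -1, 0, 0.74],
    [0, 0, -1, 0, 0.7],
    [0, 0, -1, 0, 0.7],
    [0, 0, -1, 0, 0.7],
  ],
  newtons=20,
)

```text
t: 7.9
eef_pos: [0.5432, 0.105, 0.1463]
tool_rot: [-0.0, 0.998, 0.071, 0.0]
contact_force: [-0.1, 0.2, -0.2]
gripper_width: 0.304
```

```bash
python3 -c "
from h import *
to(.5428,.107,.147,8.1)
c=grab('wrist');save(c['frame'],'w4')
c=grab('scene');save(cv2.resize(c['frame'][140:280,230:370],None,fx=4,fy=4),'s4')
"
```

```text
t 7.9 pos [0.5432 0.105  0.1463] xang 8.09857064432138 q [ 0.1624  0.4737 -0.5918  1.914   0.3438  0.8553 -0.466 ] F [-0.0701  0.1728 -0.2419] w 0.3040436549495362
delta mm [-0.1236 -2.0468 -0.7309] spin -0.0014293556786242334
```

View pics/w4.png

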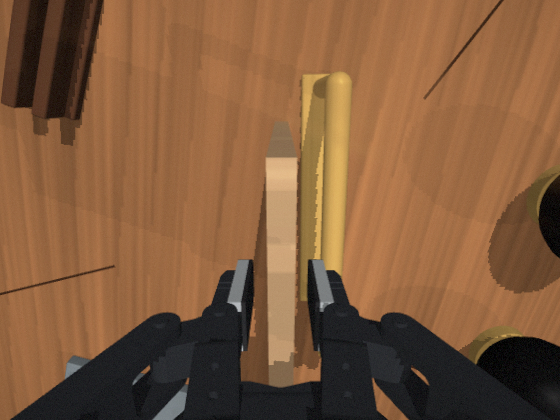

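View pics/s4.png

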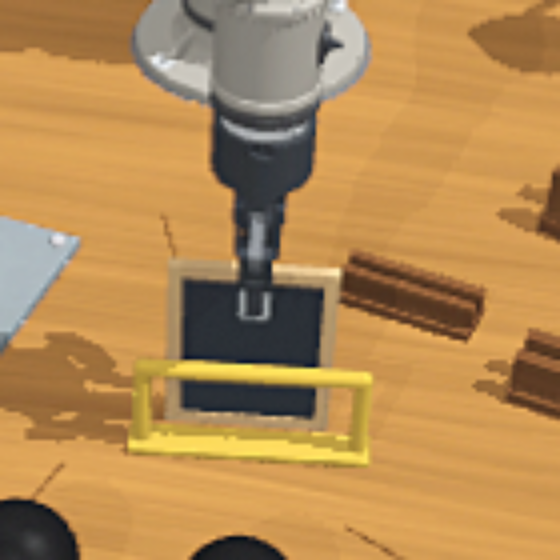

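The slate stands free between the pads, touching neither the rail nor the jaws. I'll tip it onto the rail slowly.

step_arm(
  targets=[
    [3, 0, 0, 0, 0.7],
    [6, 0, 0, 0, 0.7],
    [9, 0, 0, 0, 0.7],
    [11, 0, 0, 0, 0.7],
    [13, 0, 0, 0, 0.7],
    [15, 0, 0, 0, 0.7],
    [17, 0, 0, 0, 0.7],
    [19, 0, 0, 0, 0.7],
    [21, 0, 0, 0, 0.7],
    [23, 0, 0, 0, 0.7],
    [25, 0, 0, 0, 0.7],
    [27, 0, 0, 0, 0.7],
    [29, 0, 0, 0, 0.7],
    [31, 0, 0, 0, 0.7],
    [33, 0, 0, 0, 0.7],
    [33, 0, 0, 0, 0.7],
    [33, 0, 0, 0, 0.7],
  ],
)

```text
t: 9.42
eef_pos: [0.5759, 0.1096, 0.1463]
tool_rot: [0.0, 0.998, 0.071, -0.0]
contact_force: [0.1, -0.8, -0.4]
gripper_width: 0.299
```

```bash
python3 -c "
from h import *
to(.5428,.107,.147,8.1)
c=grab('wrist');save(c['frame'],'w5')
c=grab('scene');save(cv2.resize(c['frame'][140:280,230:370],None,fx=4,fy=4),'s5')
"
```

```text
t 9.4167 pos [0.5759 0.1096 0.1463] xang 8.092985376753294 q [ 0.1458  0.5198 -0.5781  1.8369  0.3569  0.8898 -0.4588] F [ 0.0847 -0.7528 -0.3706] w 0.2986631024796187
delta mm [-33.1235  -2.1033  -0.7223] spin -0.007014623246703877
```

View pics/w5.png

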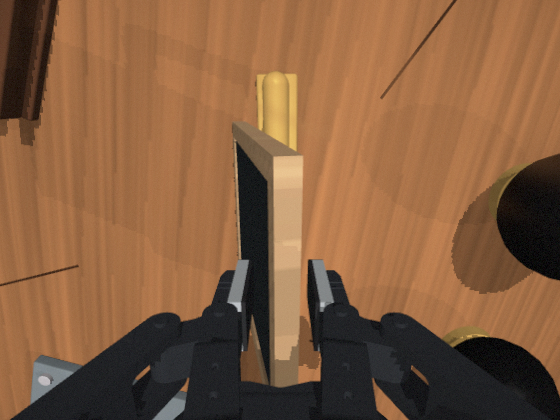

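View pics/s5.png

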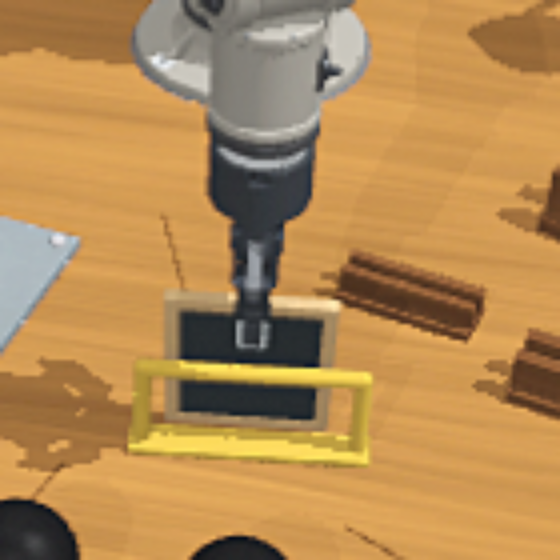

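The slate is tilted towards the rail and sits between the pads, with gaps at (250–274) and (301–312). I'll measure the tilt.

```bash
python3 -c "
from h import *
c=load('wrist');o,R=st()
for u,v in((288,180),(288,235),(276,200),(299,200),(245,190),(258,190),(266,190),(275,90)):
  p=at_depth(c,u,v);print(u,p,(R.T@(p-o['eef_pos'])*1000))
"
```

```text
288 [0.5699 0.164  0.1585] [  1.8716 -54.6751 -12.2788]
288 [0.5729 0.144  0.1577] [  2.0217 -34.5101 -11.4306]
276 [0.5669 0.1564 0.1581] [ -2.1553 -47.5853 -11.8232]
299 [0.5746 0.1575 0.1582] [  5.6612 -47.6273 -11.9818]
245 [0.5495 0.1305 0.0614] [-23.0482 -24.4426  84.8795]
258 [0.5592 0.1472 0.1162] [-11.0631 -39.5543  30.078 ]
266 [0.563  0.1533 0.1363] [ -6.4594 -45.0994   9.9695]
275 [0.5606 0.1923 0.0876] [ -3.312  -84.0736  58.6405]
```

The measured tilt is 0.217 rad, so it is leaning as designed. I'll open wider and lift straight off.

step_arm(
  targets=[
    [-1, 0, 0, 0, 0.65],
    [-1, 0, 0, 0, 0.55],
    [-1, 0, 0, 0, 0.5],
    [-1, 0, 0, 0, 0.5],
    [-1, 0, -10, 0, 0.5],
    [-1, 0, -30, 0, 0.5],
    [-1, 0, -60, 0, 0.5],
    [-1, 0, -90, 0, 0.5],
    [-1, 0, -120, 0, 0.5],
    [-1, 0, -130, 0, 0.5],
    [-1, 0, -130, 0, 0.5],
    [-1, 0, -130, 0, 0.5],
    [-1, 0, -130, 0, 0.5],
    [-1, 0, -130, 0, 0.5],
  ],
)

```text
t: 10.68
eef_pos: [0.574, 0.109, 0.2746]
tool_rot: [0.0, 0.998, 0.071, -0.001]
contact_force: [0.5, -0.2, -0.2]
gripper_width: 0.496
```

```bash
python3 -c "
from h import *
to(.5428,.107,.147,8.1)
c=grab('wrist');save(c['frame'],'w6')
c=grab('scene');save(cv2.resize(c['frame'][140:280,230:370],None,fx=4,fy=4),'s6')
"
```

```text
t 10.6833 pos [0.574  0.109  0.2746] xang 8.096244599539206 q [ 0.1985  0.3785 -0.633   1.7189  0.2439  1.1272 -0.3657] F [ 0.4863 -0.2121 -0.173 ] w 0.4956938046784041
delta mm [-30.7839  -2.4559 127.7277] spin -0.003755400460789815
```

View pics/w6.png

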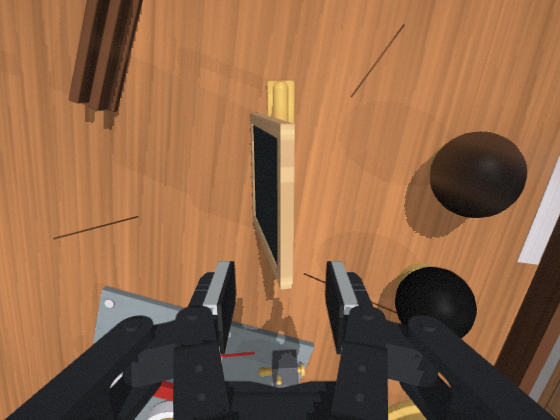

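View pics/s6.png

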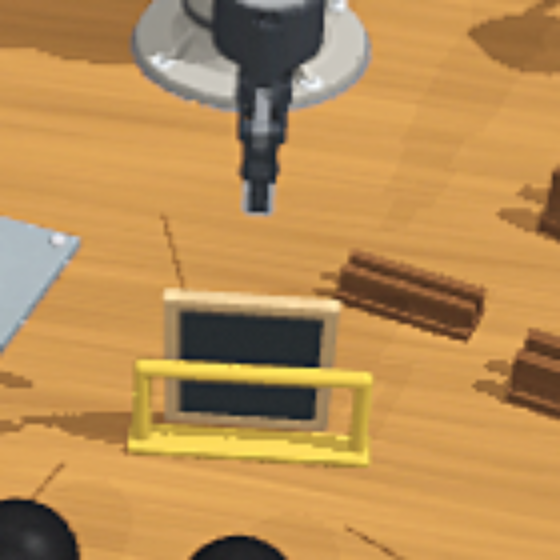

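The slate leans on its own: frame at (165–340, 290–430) in the enlarged view, standing behind the rail. Now to the post.

step_arm(
  targets=[
    [-64, 336, 20, 107.75, 0.5],
    [-64, 336, 20, 107.75, 0.5],
    [-64, 336, 20, 107.75, 0.5],
    [-64, 336, 20, 107.75, 0.5],
    [-64, 336, 20, 107.75, 0.5],
    [-64, 336, 20, 107.75, 0.5],
    [-64, 336, 20, 107.75, 0.5],
    [-64, 336, 20, 107.75, 0.5],
    [-64, 336, 20, 107.75, 0.5],
    [-64, 336, 20, 107.75, 0.5],
    [-64, 336, 20, 107.75, 0.5],
    [-64, 336, 20, 107.75, 0.5],
    [-64, 336, 20, 107.75, 0.5],
    [-64, 336, 20, 107.75, 0.5],
    [-64, 336, 20, 107.75, 0.5],
    [-64, 336, 20, 107.75, 0.5],
    [-64, 336, 20, 107.75, 0.5],
    [-64, 336, 20, 107.75, 0.5],
    [-64, 336, 20, 107.75, 0.5],
  ],
)

```text
t: 12.37
eef_pos: [0.5587, -0.2322, 0.2561]
tool_rot: [-0.0, -0.646, 0.763, 0.0]
contact_force: [0.3, 0.5, -1.3]
gripper_width: 0.5
```

```bash
python3 -c "
from h import *
to(.558,-.233,.117,80.35)
c=grab('wrist');save(c['frame'],'w7')
c=grab('scene');save(c['frame'],'s7')
"
```

```text
t 12.3667 pos [ 0.5587 -0.2322  0.2561] xang -99.5086970805783 q [ 0.408   0.3662 -0.1513  1.718   0.0617  1.0624 -1.5003] F [ 0.3023  0.4973 -1.336 ] w 0.5002913184916797
delta mm [  0.9631   0.5344 139.0593] spin 0.1413029194217188
```

View pics/w7.png

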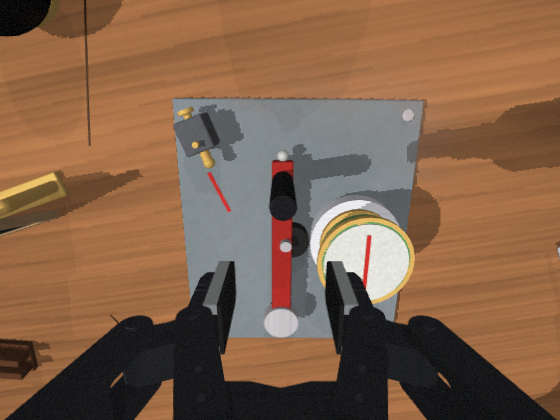

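View pics/s7.png

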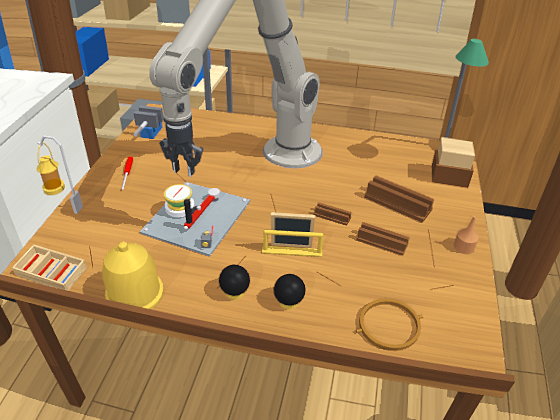

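The wrist view shows the post top at about (283,207), the pivot cap at (281,322) and plate corners at (174,99) and (424,100). I'll compute positions.

```bash
python3 -c "
from h import *
c=load('wrist');o,R=st()
for u,v,z in((283,207,.13),(174,99,.012),(424,100,.012),(281,322,.048),(366,258,.089)):
  p=at_z(c,u,v,z);print(p,(R.T@(p-o['eef_pos'])*1000))
print(at_depth(c,283,207))
"
```

```text
[ 0.5575 -0.235   0.13  ] [  2.9579   0.6922 126.1946]
[ 0.6539 -0.1374  0.012 ] [-109.2884  -78.0758  244.1977]
[ 0.61   -0.3933  0.012 ] [150.2845 -77.4287 244.1635]
[ 0.3915 -0.2058  0.048 ] [  1.7983 169.3029 208.2197]
[ 0.4805 -0.3027  0.089 ] [ 82.5035  65.4203 167.1936]
[ 0.558  -0.2351  0.1315]
```

step_arm(
  targets=[
    [2.5, 0.5, 35, 0, 0.5],
    [2.5, 0.5, 70, 0, 0.5],
    [2.5, 0.5, 100, 0, 0.5],
    [2.5, 0.5, 120, 0, 0.5],
    [2.5, 0.5, 135, 0, 0.5],
    [2.5, 0.5, 141, 0, 0.5],
    [2.5, 0.5, 141, 0, 0.6],
    [2.5, 0.5, 141, 0, 0.65],
    [2.5, 0.5, 141, 0, 0.65],
    [2.5, 0.5, 141, 0, 0.65],
  ],
)

```text
t: 13.3
eef_pos: [0.5588, -0.2349, 0.1167]
tool_rot: [0.001, -0.645, 0.764, -0.001]
contact_force: [0.4, 0.1, -0.9]
gripper_width: 0.349
```

```bash
python3 -c "
from h import *
to(.5575,-.235,.115,80.35)
c=grab('wrist');save(c['frame'],'w8')
for t in (.05,.1,.15,.2,.25,.3,.35,.4,.45,.5,.53,.56): print(t, -170*np.sin(t),170-170*np.cos(t),-np.degrees(t))
"
```

```text
t 13.3 pos [ 0.5588 -0.2349  0.1167] xang -99.6534928624123 q [ 0.4008  0.5247 -0.1397  1.8319  0.0986  0.7891 -1.529 ] F [ 0.4196  0.0735 -0.8709] w 0.34938860246311404
delta mm [0.2757 1.2443 1.7324] spin -0.0034928624123153895
0.05 -8.496458776015317 0.21245573285574437 -2.8647889756541165
0.1 -16.971680829960786 0.8492919027356152 -5.729577951308233
0.15 -25.404482520511866 1.9089167508728053 -8.594366926962348
0.2 -33.77378623516041 3.388681766988924 -11.459155902616466
0.25 -42.0586730732689 5.284888309190393 -14.32394487827058
0.3 -50.238435132427725 7.5927968486469695 -17.188733853924695
0.35 -58.29262726742673 10.306638815945576 -20.05352282957881
0.4 -66.20111819247059 13.419631019509524 -22.918311805232932
0.45 -73.94414079890915 16.923992600044926 -25.783100780887047
0.5 -81.5023415627145 20.810964478636635 -28.64788975654116
0.53 -85.94066800482398 23.322798012490637 -30.36676314193363
0.56 -90.30165364655018 25.966631127719268 -32.0856365273261
```

View pics/w8.png

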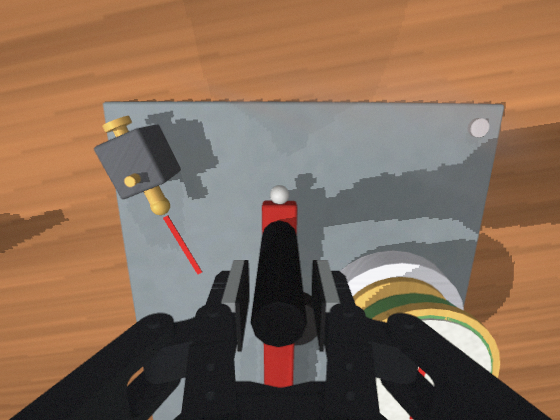

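The post sits between the pads (top at (278,315), pads at 243 and 318). I'll push it along the arc.

step_arm(
  targets=[
    [-8.5, 0.2, 0, -2.9, 0.65],
    [-17, 0.8, 0, -5.7, 0.65],
    [-25.4, 1.9, 0, -8.6, 0.65],
    [-33.8, 3.4, 0, -11.5, 0.65],
    [-42, 5.3, 0, -14.3, 0.65],
    [-50.2, 7.6, 0, -17.2, 0.65],
    [-54.3, 8.9, 0, -18.6, 0.65],
    [-58.3, 10.3, 0, -20, 0.65],
    [-62.3, 11.8, 0, -21.5, 0.65],
    [-66.2, 13.4, 0, -22.9, 0.65],
    [-70.1, 15.1, 0, -24.4, 0.65],
    [-74, 16.9, 0, -25.8, 0.65],
    [-77.8, 18.8, 0, -27.2, 0.65],
    [-81.5, 20.8, 0, -28.6, 0.65],
    [-86, 23.3, 0, -30.4, 0.65],
    [-90.3, 26, 0, -32, 0.65],
    [-90.3, 26, 0, -32, 0.65],
    [-90.3, 26, 0, -32, 0.65],
    [-90.3, 26, 0, -32, 0.65],
    [-90.3, 26, 0, -32, 0.65],
  ],
)

```text
t: 15.02
eef_pos: [0.5499, -0.1453, 0.1165]
tool_rot: [0.0, 0.83, -0.558, 0.004]
contact_force: [6.7, -10.5, -6.5]
gripper_width: 0.35
```

```bash
python3 -c "
from h import *
to(.5575,-.235,.115,80.35)
c=grab('wrist');save(c['frame'],'w9')
c=grab('scene');save(cv2.resize(c['frame'][130:280,120:340],None,fx=3.5,fy=3.5,interpolation=cv2.INTER_CUBIC),'s9')
"
```

```text
t 15.0167 pos [ 0.5499 -0.1453  0.1165] xang -67.81727263061892 q [ 0.3735  0.4853 -0.2893  1.9173  0.2     0.7594 -1.2126] F [  6.7465 -10.4705  -6.4909] w 0.35004587173134694
delta mm [85.8636 26.8547  1.9571] spin 31.832727369381075
```

View pics/w9.png

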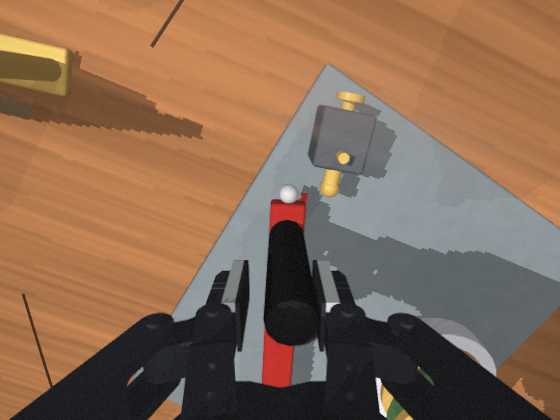

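View pics/s9.png

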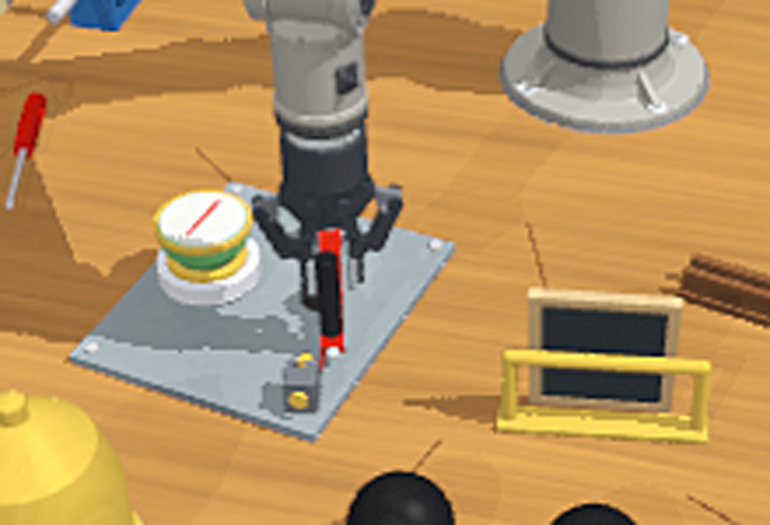

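The arm nose at (288,195) has passed the pawl at (330,187), and the force is about 12 N. The red line now lies under the bar's right edge at (304,197). I'll verify the angle.

```bash
python3 -c "
from h import *
c=load('wrist')
piv=np.array([.391,-.2057]);a0=np.radians(-9.65)
for n,u,v,z in(('post',291,322,.13),('barnose',288,203,.042),('nose',288,195,.042)):
  p=at_z(c,u,v,z);d=p[:2]-piv;print(n,p,np.linalg.norm(d),np.arctan2(d[1],d[0])-a0)
p=at_depth(c,287,215);d=p[:2]-piv;print(p,np.arctan2(d[1],d[0])-a0)
o,R=st();d=o['eef_pos'][:2]-piv;print(np.linalg.norm(d),np.arctan2(d[1],d[0])-a0,o['contact_force'])
s=grab('scene')
for u,v in((400,180),):pass
"
```

```text
post [ 0.5505 -0.1499  0.13  ] 0.16901971751645029 0.5051447891763957
barnose [ 0.5696 -0.1434  0.042 ] 0.1891500387781817 0.5040314399689414
nose [ 0.5743 -0.1415  0.042 ] 0.19421673302789033 0.5055470307995319
[ 0.5624 -0.1457  0.0427] 0.5051357103935641
0.17000581323635244 0.5313319241132693 [ 7.4586 -9.8606 -8.0474]
```

step_arm(
  targets=[
    [0, 0, 0, 0, 0.65],
    [0, 0, 0, 0, 0.65],
    [0, 0, 0, 0, 0.65],
    [0, 0, 0, 0, 0.65],
    [0, 0, 0, 0, 0.65],
    [0, 0, 0, 0, 0.65],
  ],
)

```text
t: 15.67
eef_pos: [0.5499, -0.1454, 0.1165]
tool_rot: [0.0, 0.83, -0.558, 0.004]
contact_force: [7.3, -9.7, -7.8]
gripper_width: 0.353
```

```bash
python3 -c "
from h import *
o,R=st();piv=np.array([.391,-.2057]);d=o['eef_pos'][:2]-piv;print(o['t'],o['eef_pos'],np.arctan2(d[1],d[0])+np.radians(9.65),o['contact_force'])
c=grab('scene');save(c['frame'],'s10');print(bot.hand_in())
"
```

```text
15.6667 [ 0.5499 -0.1454  0.1165] 0.5312236764096894 [ 7.3099 -9.7417 -7.7503]
the job is handed in; nothing more can be done
None
```

View pics/s10.png

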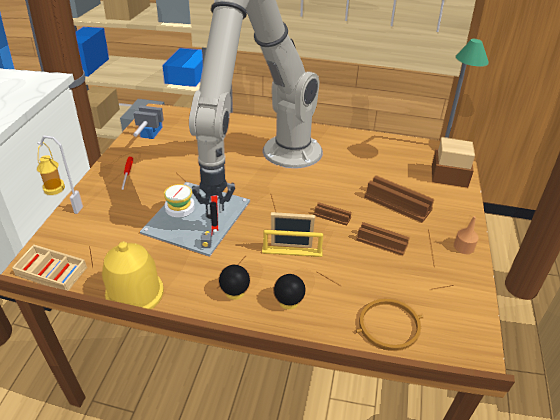

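I took the slate out of the middle-sized rack and stood it on the bench, same way up. I then tipped it onto the rail rest at a measured tilt of about 0.22 rad and let go. After that I pushed the idler arm back by its post with one finger pad and handed the job in at about 15.7 s while still holding it.

- **Idler arm:** the last camera measurement put it at about 0.505 rad, past the 0.44 click. The hold was steady at about 12 N sideways, with a further 7–8 N downward reading at the wrist that I put down to friction on the post.
- **Slate and bystanders:** the final picture shows the slate still leaning on the rest (293,235). The spheres, at (234,280) and (290,290), sit at the same pixels as at the start.
- **Checks:** none failed or disagreed. I had no direct reading of the slate's contact force on the rest, so that is judged from the pictures only.

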